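# Slide the specimen carrier under the sprung roller of the holding fixture

## Task

Take the bevelled specimen carrier from the bench by its upright grip tab and lay its bevelled nose first on the bed of the holding fixture, then push it in between the rails so that its nose lifts the sprung roller and the carrier slides beneath it, until the nose meets the stop block; seat it there by feel, holding for half a second a light push of about 8 N more than it takes to slide it, never ramming the stop. Let go so that the roller bears down on the carrier's flat top, and leave the other things on the bench where they are.

Things in the scene. Friction and masses are not known exactly. Their poses are not given: they have to be found in the camera images.
- carrier: loose aluminium block, 120 long (x) x 46 wide x 22 mm thick, 0.3 kg, buff clay disc in its top. The front 35 mm of the top slopes from 22 mm down to an 8 mm high nose face. At the rear an upright grip tab, 14 mm thick (y), 30 mm long (x), rises from 22 to 48 mm above the underside, centred at x = -43 mm. Origin: centre of the underside, x to the nose, z up. Starts flat on the bench
- nose (a point): foot of the carrier's nose face, mid width, at its underside (60 mm ahead of the carrier's origin); axes as the carrier's
- fixture: fixed to the bench: black base, aluminium bed 90 mm wide, bed top 35 mm up. Origin on the bench right under the resting roller's axis; x is the push-in direction, z up. Bed from x = -150 to 80 mm. Two steel rails 12 mm high, 50 mm apart inside, x = -30 to 75 mm; their mouth flares from there back to x = -58 mm. The roller frame pivots at x = 73 mm
- roller: dark free-turning roller across the channel, 14 mm diameter, 66 mm long, carried by two side arms; origin at its middle. At rest its underside is 10 mm above the bed; a spring presses it down with about 4 N at rest and about 7 N when it is lifted on to the carrier; sliding the carrier beneath it then takes some 4 to 15 N
- bail (a joint): angle of the sprung roller frame: 0 with the roller down at rest, growing as the roller is lifted; about 0.16 with the roller on the carrier's flat top
- stop: dark steel stop block on the bed between the rails, 16 mm along x, 48 wide, 24 high, clamped 42 to 54 mm (face) past the roller's axis. Origin: centre of its underside; x as the fixture's; the face that the nose meets is 8 mm before its origin. A push of 8 N over the sliding drag loads it with some 4 to 8 N; over 10 N on it is too much
- blank: bystander: plain aluminium slab 80 x 46 x 22 mm, without bevel or tab; origin centre of the underside
- bar_a: bystander: fired-clay test bar 100 x 22 x 12 mm; origin centre of the underside
- bar_b: bystander: a second such fired-clay test bar
- tub: bystander: white lidded plastic tub, 90 mm diameter, 110 mm high; origin centre of the underside
- bowl: bystander: steel mixing bowl, 210 mm diameter, 75 mm high; origin centre of the underside
- spatula: bystander: spatula lying on the glass plate (6 mm thick) at the robot's right

How it is judged:
On the way, in this order (a step that is already met when the one before it is completed fails the run):
1. the nose of the carrier has lifted the sprung roller (value of joint bail above 0.06 rad and contact force between carrier and roller above 0.5 N and x of nose in the frame of fixture below 0.034 m), for 0.1 s.
2. the nose is held pressed lightly against the stop (contact force between carrier and stop above 2.5 N and value of joint bail above 0.12 rad), for 0.3 s.
At the end, for the whole second after the job is handed in: the carrier lies flat on the bed (within 3 mm), straight within 0.06 rad, nose against the stop (gap under 1.8 mm, within 5 mm of its middle), released and at rest, the roller lifted to 0.12 to 0.21 rad and pressing on it with over 2 N (x of nose in the frame of stop between -0.0098 and -0.005 m and y of nose in the frame of stop between -0.005 and 0.005 m and z of carrier in the frame of fixture below 0.038 m and angle between the x axis of carrier and the x axis of fixture, either way round below 0.06 rad and angle between carrier's own z axis and vertical below 0.05 rad and value of joint bail between 0.12 and 0.21 rad and contact force between carrier and roller above 2 N and linear speed of carrier below 0.01 m/s); the robot touches nothing.
It fails at once if the carrier rams the stop (more than 10 N) (contact force between carrier and stop above 10 N).
It fails at once if the roller is overloaded (more than 25 N) (contact force between any of carrier, the fingers and roller above 25 N).
It fails at once if a bystander is moved by more than 25 mm (distance of any of blank, bar_a, bar_b, tub, bowl, spatula from where it was at the start of the episode above 0.025 m).
It also fails if it takes over 64 s, if anything falls off the work surface, if the arm or the gripper's body presses on something with over 40 N, if the wrist force passes 120 N, or if a joint passes its speed limit or range.

## Robot

A 6-joint arm with a two-finger parallel gripper is mounted at the origin on the work surface. World frame = base frame: x ahead of the robot, y to its left, z up, the work surface at z = 0. Lengths are in m, angles in rad, forces in N, time in s.
With the tool pointing down it reaches from about 0.325 to 0.925 m from the base axis. Payload 3.1 kg.
Tool frame: the origin (TCP) lies between the finger pads; the fingertips stand 25 mm ahead of it and the grasp point (between the pads) lies 6 mm ahead of it; z points along the fingers, y is the line along which they close (so a half turn about z gives the same grasp; the last joint's range is limited). The gripper opens to 85 mm and grips with 20 to 120 N. Pads are 22 mm wide; open, the fingers measure 114 mm over their backs; the gripper's body (76 mm by 85 mm) begins 54 mm behind the grasp point. The pads swing forward as they close: fully open they stand 13 mm farther back than shut.
Start: joints at [-1.373, 0.217, 1.613, -0, 1.311, -0.112], TCP at [0.191, -0.595, 0.256] pointing down, gripper open.
Joint ranges: [-2.75, 2.75], [-0.78, 2.1], [0.31, 2.55], [-1.13, 4.27], [0.13, 2.63], [-2.58, 2.58]. Speed limits (rad/s): [2.79, 2.79, 3.14, 3.14, 3.14, 3.14].

## Interface

Orientations are given as a 3x3 rotation matrix whose columns are the frame's x, y, z axes.
In Python, from cell import * gives the robot as it stands. The module is installed in compiled form; this text tells all that it offers.
- The arm moves only by the shell command python3 -m jog 'ROWS' [FORCE]. ROWS is JSON, a list of rows, each a list of 5 numbers: the finger opening in cm, from 0 to 8.54, then the shift along the tool's x, y, z in cm, then the turn about the tool's z in rad. A call has 1 to 8 rows; each row is the pose to reach, as a shift and turn from the pose commanded when the call began, along the tool's axes at that moment; what a row does not reach only later rows make up. A row lasts 1/12 s, in which the tool goes at most 41.7 mm and 7.16 degrees, less where a joint would pass 70% of its speed; a pose out of reach is approached as far as the arm can. A call with a gripper value outside its range is refused whole. The fingers move at their own pace and stop on an object; FORCE is the grip in N (left out, the last holds). Time passes only in rows, so rows that repeat a pose let the fingers close. It gives the time, the measured TCP pose, the force, the opening and the grip force at its end, in the units of the state.
- get_state(): the state, without advancing time (a new reading comes with each control period).
- camera(name): name is "scene" or "side" or "wrist"; returns a dict with "color" (384x512x3 uint8, red, green, blue), "vertical_fov" (degrees; the focal length in pixels is half the picture's height over the tangent of half this angle, whatever the lens; pixels are square), "cx", "cy" (the principal point, pixels), "k1" (the pictures are not rectified: a ray, as slopes to the right and down, at radius r is drawn at 1 + k1 r^2 times it, then the intrinsics apply), "pose" (4x4, takes a point from camera to world coordinates). Camera axes: x right, y down, z forward; pixel columns grow to the right and rows downward; lengths in m; the calibration is good to about 2 mm. A picture is of the moment at which its call begins. There is no depth.
- finish_job(): hands the job in; it is judged then, once.
Trained networks look in the newest picture that a camera, given by its name, has taken for a name from the list of things; names that differ only in an ending like _2 or _b are one class to them, and where a whole thing is asked for, a point or a joint stands for the part that bears it (a point fixed in the world has none). Each returns a list of dicts, best first, with "conf" (0 to 1); they miss things now and then, are a little off and sometimes report something else, mostly with a low value. They report only what shows in the picture. A call takes as long as a camera call.
- spot_in(camera, thing): "extent" ([left, top, width, height] in pixels, round what is visible of it).
- spot_point(camera, thing): "point" ([column, row] in pixels: a listed point, or the origin of a listed thing).
The state is a dict: "clock": time; "qpos": joint angles; "joint_velocities": joint speeds; "tau": joint torques, N m; "ee_pos": TCP position; "ee_rot": TCP orientation; "force": force on the tool from outside, world axes, zero at the start; "wrist_torque": the same for the moment, N m; "gripper_width": finger opening in m; "gripper_force": force on a finger pad.
Only numpy, scipy, OpenCV 4.12 (cv2) and the standard library are available. Lean on these libraries where they do the work, as an engineer would, in place of code of your own. Each camera call takes 0.05 s, during which the arm holds its last target. There are 200 camera calls.

## Working session

There is one attempt and no reset: what is moved stays moved. The work goes in short steps, Python scripts to look and compute and a shell command to move; the robot and the scene stay as the last step left them, time stands still between calls to the robot, and variables do not carry over. Pictures are saved under pics/ and viewed, at most 10 in all, crops included, and the job is handed in when it is done.

```bash
mkdir -p pics; cat > h.py <<'E'
from cell import *
import numpy as np, cv2
def ray(c,p):
    f=c["color"].shape[0]/2/np.tan(np.radians(c["vertical_fov"])/2)
    K=np.array([[f,0,c["cx"]],[0,f,c["cy"]],[0,0,1.]])
    d=cv2.undistortPoints(np.array([[p]],float),K,np.array([c["k1"],0,0,0,0.]))[0,0]
    P=np.array(c["pose"]); return P[:3,3],P[:3,:3]@np.array([d[0],d[1],1])
def at_z(c,p,z):
    o,d=ray(c,p); return o+d*(z-o[2])/d[2]
def proj(c,X):
    P=np.linalg.inv(np.array(c["pose"])); x=P[:3,:3]@np.array(X)+P[:3,3]
    a=x[:2]/x[2]; a=a*(1+c["k1"]*(a@a))
    f=c["color"].shape[0]/2/np.tan(np.radians(c["vertical_fov"])/2)
    return np.array([f*a[0]+c["cx"],f*a[1]+c["cy"]])
def tri(c1,p1,c2,p2):
    o1,d1=ray(c1,p1);o2,d2=ray(c2,p2)
    s=np.linalg.lstsq(np.c_[d1,-d2],o2-o1,rcond=None)[0]
    a,b=o1+s[0]*d1,o2+s[1]*d2
    return (a+b)/2,np.linalg.norm(a-b)
E
python3 - <<'E'
from h import *
np.set_printoptions(precision=4,suppress=True)
C={}
for n in ["scene","side","wrist"]:
    c=C[n]=camera(n); cv2.imwrite(f"pics/{n}0.png",c["color"][...,::-1])
    print(n,np.array(c["pose"])[:3,3],np.array(c["pose"])[:3,2],c["vertical_fov"])
    for t,z in [("carrier",0),("nose",0),("fixture",0),("roller",.052),("stop",.035),("blank",0),("bar_a",0),("tub",0),("bowl",0)]:
        for r in spot_point(n,t)[:2]: print(t,np.round(r["point"],1),round(r["conf"],2),at_z(c,r["point"],z))
s=get_state();print(s["ee_pos"],s["ee_rot"],s["force"],s["clock"])
a=np.hstack([C["scene"]["color"],C["side"]["color"]])[...,::-1]
E
```

```text
scene [ 1.1695 -0.4441  1.0325] [-0.4876  0.3477 -0.8008] 52.80571060155815
carrier [218.7 238. ] 0.61 [ 0.6043 -0.1841  0.    ]
nose [230.1 249. ] 0.97 [ 0.6574 -0.1777  0.    ]
fixture [299.1 194.4] 0.88 [0.6262 0.123  0.    ]
stop [306.8 195.5] 0.61 [0.663  0.1207 0.035 ]
blank [255.6 273.5] 0.84 [ 0.769  -0.1645  0.    ]
bar_a [303.9 252.2] 0.5 [ 0.8009 -0.0069  0.    ]
bar_a [218.3 171.7] 0.48 [ 0.379  -0.0371  0.    ]
tub [341.2 127.8] 0.66 [0.4805 0.4627 0.    ]
tub [191.5 304. ] 0.58 [ 0.7368 -0.3639  0.    ]
bowl [342.8 130.8] 0.89 [0.4962 0.4559 0.    ]
bowl [297.1 185.4] 0.54 [0.593  0.1425 0.    ]
side [0.4083 1.1469 0.7891] [ 0.1391 -0.8464 -0.514 ] 52.06168719786513
carrier [264.9 191.2] 0.63 [ 0.6054 -0.1804  0.    ]
nose [253.3 188.6] 0.82 [ 0.6545 -0.196   0.    ]
nose [276.  320.1] 0.55 [ 0.4896  0.4571 -0.    ]
fixture [249.1 237.9] 0.71 [0.6161 0.1263 0.    ]
roller [248.3 225.1] 0.45 [0.6165 0.1268 0.052 ]
stop [229.1 225.7] 0.66 [0.684  0.1137 0.035 ]
stop [322.8 215.7] 0.64 [0.3785 0.0208 0.035 ]
blank [225.4 193.1] 0.57 [ 0.7586 -0.1496  0.    ]
blank [296.9 147.9] 0.16 [ 0.5074 -0.6059  0.    ]
bar_a [325.4 213.9] 0.74 [ 0.3681 -0.044   0.    ]
bar_a [203.  208.5] 0.48 [ 0.8169 -0.0312  0.    ]
tub [238.3 168.6] 0.66 [ 0.7486 -0.3627  0.    ]
bowl [273.7 319.3] 0.84 [0.4957 0.4553 0.    ]
wrist [ 0.2702 -0.5707  0.3723] [-0.3067 -0.0982 -0.9467] 64.7438061224111
[ 0.1906 -0.5953  0.2563] [[ 0.9524  0.3049  0.    ]
 [ 0.3049 -0.9524  0.    ]
 [ 0.      0.     -1.    ]] [ 1.2593 -0.3967 -0.588 ] 1.5
```

View pics/scene0.png

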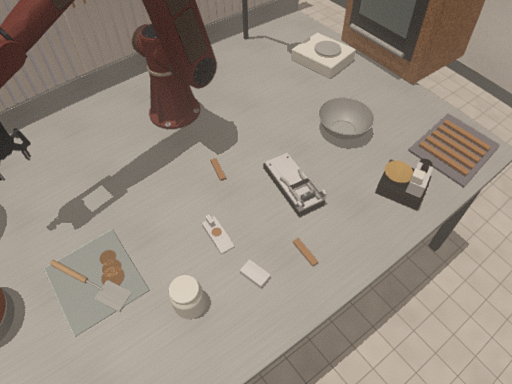

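View pics/side0.png

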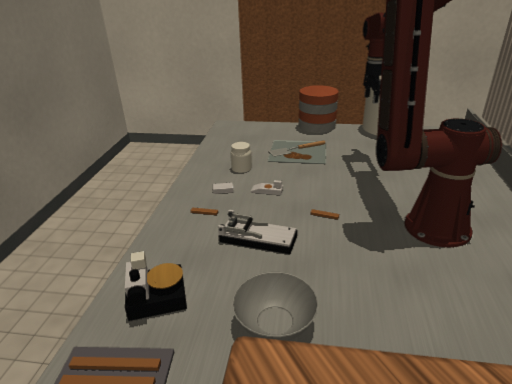

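The scene view shows the carrier at about (218,235) with its tab at (210,220). The fixture is at (295,185) with its open end towards the robot, and the bars, blank and tub are clear of the path. The side view agrees. Next I move above the carrier for a wrist view.

```bash
python3 -m jog '[[8.5,4,-2.3,0.5,0.05],[8.5,8,-4.7,1,0.1],[8.5,12,-7,1.5,0.15],[8.5,16,-9.4,2,0.2],[8.5,20,-11.8,2.5,0.2],[8.5,24,-14.2,3,0.2],[8.5,27,-16,3.5,0.2],[8.5,30,-17.8,4,0.2]]' 40
```

```text
clock: 2.17
ee_pos: [0.4115, -0.346, 0.219]
ee_rot: [[0.994, 0.109, 0.001], [0.109, -0.994, -0.001], [0.001, 0.001, -1.0]]
force: [0.1, -1.2, 1.0]
gripper_width: 0.0852
gripper_force: 0.0
```

```bash
python3 -m jog '[[8.5,2.8,-2.5,0.3,0.05],[8.5,5.6,-5,0.6,0.1],[8.5,8.4,-7.5,0.9,0.15],[8.5,11,-10,1.2,0.2],[8.5,13,-11.8,1.6,0.2],[8.5,14.6,-13,1.6,0.2],[8.5,15.4,-13.8,1.6,0.2],[8.5,15.4,-13.8,1.6,0.2]]'
cat > look.py <<'E'
from h import *
import sys
np.set_printoptions(precision=4,suppress=True)
c=camera("wrist"); cv2.imwrite(sys.argv[1],c["color"][...,::-1])
s=get_state();print(s["ee_pos"],s["ee_rot"][:,0] if hasattr(s["ee_rot"],'shape') else s["ee_rot"],s["force"],s["clock"])
for a in sys.argv[2:]:
    t,z=a.split(":")
    for r in spot_point("wrist",t)[:2]: print(t,np.round(r["point"],1),round(r["conf"],2),at_z(c,r["point"],float(z)))
    for r in spot_in("wrist",t)[:1]: print("  ext",np.round(r["extent"],1),round(r["conf"],2))
E
python3 look.py pics/w1.png carrier:0 nose:0
```

```text
clock: 2.83
ee_pos: [0.5495, -0.1919, 0.2028]
ee_rot: [[0.996, -0.087, 0.001], [-0.087, -0.996, 0.0], [0.0, -0.0, -1.0]]
force: [-0.3, 0.5, 0.8]
gripper_width: 0.0853
gripper_force: 0.0
[ 0.5486 -0.1931  0.2028] [ 0.9961 -0.0882 -0.0002] [-0.3235 -0.3134 -1.0023] 2.8833
carrier [245.  116.5] 0.91 [ 0.601  -0.1835  0.    ]
  ext [219.   55.5  48.8 129. ] 0.89
nose [243.3  57.8] 0.74 [ 0.6583 -0.1875  0.    ]
  ext [218.   57.7  50.9 131.9] 0.92
```

View pics/w1.png

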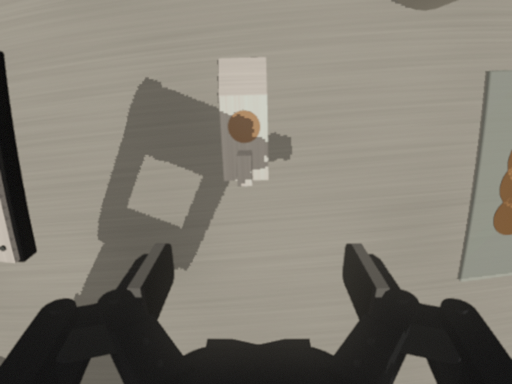

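The wrist view shows the carrier upright in the picture: nose edge at row 57 (columns 218–266), rear edge at row 181 (222–269), tab at about (244,168), and the fixture's base at far left. I refine the yaw from its corners.

```bash
cat > fit.py <<'E'
from h import *
np.set_printoptions(precision=4,suppress=True)
c=camera("wrist");im=c["color"]
for p,z in [((218.5,57.5),.008),((266,57.5),.008),((222,181),.022),((269,180),.022),((236,150.5),.048),((252,150.5),.048),((238,183),.048),((252,184),.048)]:
    print(p,at_z(c,p,z))
print(np.array(c["pose"])[:3,3])
cv2.imwrite("pics/w1c.png",cv2.resize(im[40:200,180:310],None,fx=4,fy=3.7,interpolation=cv2.INTER_CUBIC)[...,::-1])
E
python3 fit.py
```

```text
(218.5, 57.5) [ 0.6582 -0.1675  0.008 ]
(266, 57.5) [ 0.6538 -0.213   0.008 ]
(222, 181) [ 0.5382 -0.1573  0.022 ]
(269, 180) [ 0.5348 -0.2057  0.022 ]
(236, 150.5) [ 0.5741 -0.1778  0.048 ]
(252, 150.5) [ 0.5728 -0.1923  0.048 ]
(238, 183) [ 0.543  -0.1761  0.048 ]
(252, 184) [ 0.5408 -0.1891  0.048 ]
[ 0.6309 -0.2028  0.3187]
```

View pics/w1c.png

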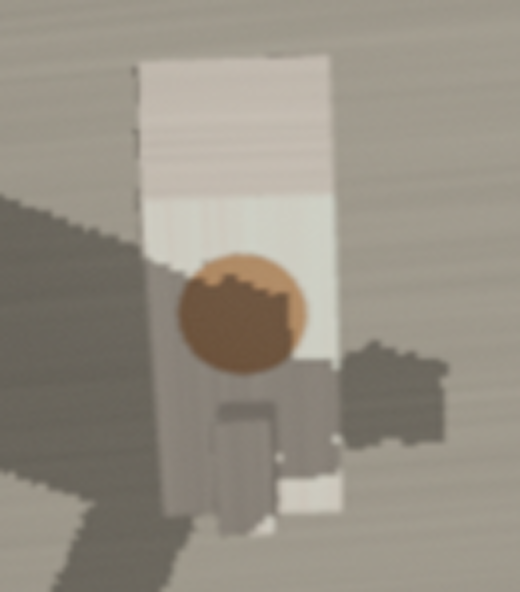

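The crop shows the corners at nose (215,56.8)/(262.2,55.1) and rear (220.8,179.2)/(265.5,178.4), with the tab top spanning columns 234–248 and rows 152.8–183.5. I recompute with these.

```bash
python3 - <<'E'
from h import *
from scipy.optimize import least_squares
np.set_printoptions(precision=4,suppress=True)
c=camera("wrist")
px=np.array([(215,56.8),(262.2,55.1),(220.8,179.2),(265.5,178.4),(234,152.8),(248,153),(235,183.8),(248.5,183)])
M=np.array([(.06,.023,.008),(.06,-.023,.008),(-.06,.023,.022),(-.06,-.023,.022),(-.028,.007,.048),(-.028,-.007,.048),(-.058,.007,.048),(-.058,-.007,.048)])
def w(q):
    R=np.array([[np.cos(q[2]),-np.sin(q[2]),0],[np.sin(q[2]),np.cos(q[2]),0],[0,0,1]]); return M@R.T+[q[0],q[1],0]
r=least_squares(lambda q:(np.array([proj(c,X) for X in w(q)])-px).ravel(),[.6,-.18,-.07],x_scale=.01)
q=r.x;print(q,r.fun.reshape(-1,2))
tab=q[:2]-.043*np.array([np.cos(q[2]),np.sin(q[2])]);print("tab",tab)
s=get_state();R=np.array(s["ee_rot"]);p=np.array(s["ee_pos"]);print(p,R,s["force"])
print("shift tool",R.T@(np.r_[tab,.0492]-p), "turn",np.arctan2(R[1,0],R[0,0])-q[2])
E
```

```text
[ 0.599  -0.1833 -0.0635] [[-0.2058 -1.2273]
 [ 0.4775 -1.1836]
 [ 0.1793 -0.2647]
 [ 0.1836 -0.6923]
 [-1.164   0.8829]
 [ 0.1502  0.2397]
 [-0.439   0.9811]
 [ 0.8733  1.3794]]
tab [ 0.5561 -0.1806]
[ 0.5477 -0.1945  0.2028] [[ 0.9958 -0.0918 -0.0001]
 [-0.0918 -0.9958 -0.0002]
 [-0.0001  0.0002 -1.    ]] [-0.0859  0.1879  0.6507]
shift tool [ 0.0071 -0.0147  0.1536] turn -0.028462818671024293
```

```bash
python3 -m jog '[[8.5,0.7,-1.5,2,-0.03],[8.5,0.7,-1.5,5,-0.03],[8.5,0.7,-1.5,8,-0.03],[8.5,0.7,-1.5,11,-0.03],[8.5,0.7,-1.5,12.5,-0.03],[8.5,0.7,-1.5,12.5,-0.03],[8.5,0.7,-1.5,12.5,-0.03]]'; python3 look.py pics/w2.png
```

```text
clock: 3.77
ee_pos: [0.5556, -0.1794, 0.0768]
ee_rot: [[0.998, -0.061, -0.002], [-0.061, -0.998, 0.001], [-0.002, -0.001, -1.0]]
force: [-0.4, 0.1, 0.1]
gripper_width: 0.0851
gripper_force: 0.0
[ 0.557  -0.18    0.0785] [ 0.9981 -0.061   0.001 ] [ 1.289  -0.4523  0.2059] 3.8167
```

View pics/w2.png

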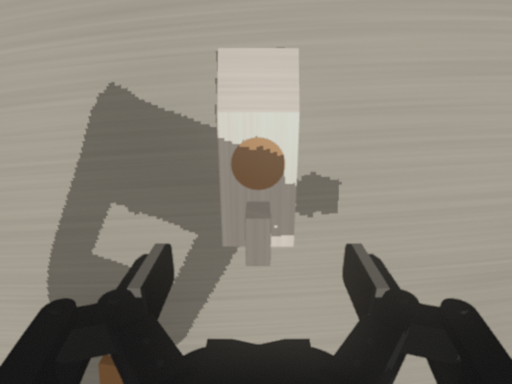

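The tab (246–270, column 258) lies midway between the pads (168/347), and the carrier is straight in the picture. I go down and grip.

```bash
python3 -m jog '[[8.5,0,0,1.5,0],[8.5,0,0,2.8,0],[8.5,0,0,2.8,0],[3.5,0,0,2.8,0],[0,0,0,2.8,0],[0,0,0,2.8,0],[0,0,0,2.8,0],[0,0,0,2.8,0]]' 80; python3 -m jog '[[0,0,0,0,0],[0,0,0,0,0],[0,0,0,0,0],[0,0,0,0,0]]'
```

```text
clock: 4.48
ee_pos: [0.5571, -0.1794, 0.0504]
ee_rot: [[0.998, -0.06, 0.001], [-0.06, -0.998, -0.0], [0.001, 0.0, -1.0]]
force: [0.5, 0.1, 0.2]
gripper_width: 0.0251
gripper_force: 0.0
clock: 4.82
ee_pos: [0.5571, -0.1794, 0.0504]
ee_rot: [[0.998, -0.06, 0.001], [-0.06, -0.998, -0.0], [0.001, 0.0, -1.0]]
force: [-1.4, -0.2, 3.9]
gripper_width: 0.0125
gripper_force: 79.8
```

```bash
python3 -m jog '[[0,0,0,-1,0],[0,0,0,-3,0],[0,0,0,-6,0],[0,0.5,-3,-9,0],[0,1,-6.5,-12,0],[0,1.5,-10,-14,0],[0,2,-13.5,-15,0],[0,2.5,-16,-15,0]]'; python3 -m jog '[[0,0.5,-1.5,0,0],[0,0.5,-1.5,0,0],[0,0.5,-1.5,0,0],[0,0.5,-1.5,0,0]]'; python3 look.py pics/w3.png fixture:0 roller:.052 stop:.035 bar_a:0; python3 - <<'E'
from h import *
import cv2
a=cv2.imread("pics/w3.png");cv2.imwrite("pics/w3b.png",cv2.resize(a,(800,600),interpolation=cv2.INTER_CUBIC))
E
```

```text
clock: 5.48
ee_pos: [0.5927, -0.0179, 0.2033]
ee_rot: [[0.998, -0.059, 0.005], [-0.059, -0.998, 0.001], [0.005, -0.002, -1.0]]
force: [0.1, -0.1, -3.1]
gripper_width: 0.0127
gripper_force: 79.0
clock: 5.82
ee_pos: [0.5958, -0.0066, 0.1984]
ee_rot: [[0.998, -0.06, -0.003], [-0.06, -0.998, -0.0], [-0.003, 0.0, -1.0]]
force: [-0.1, -0.8, -4.5]
gripper_width: 0.0128
gripper_force: 79.1
[ 0.596  -0.007   0.1986] [ 0.9981 -0.0609 -0.0027] [-0.0319 -0.1389 -4.4826] 5.8667
fixture [133.9 148.6] 0.93 [0.6211 0.1238 0.    ]
  ext [ 42.6  63.7 142.  222.7] 0.87
roller [112.8 161.3] 0.78 [0.6206 0.1232 0.052 ]
roller [120.1 103.7] 0.2 [0.6705 0.1064 0.052 ]
  ext [ 73.5 152.9  78.1  21.4] 0.61
stop [118.5 100.9] 0.92 [0.6725 0.1151 0.035 ]
  ext [84.  89.7 58.2 26.4] 0.87
```

View pics/w3b.png

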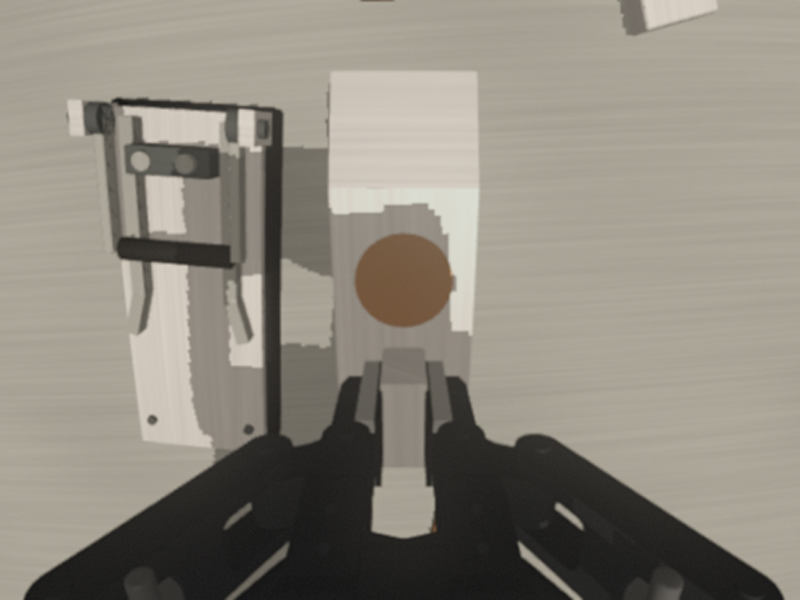

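The wrist view (scaled 1.56×) shows the fixture at left: roller from (118,249) to (233,256), stop top (126,144)–(218,178), and bed rear-left corner (143,440). The carrier is held straight at centre, with nose edge (331–478, 71) and bevel line at row 187.

```bash
python3 - <<'E'
from h import *
from scipy.optimize import least_squares
np.set_printoptions(precision=4,suppress=True)
c=camera("wrist");k=1.5625
def fit(M,px,q0,z0=None):
    M=np.array(M);px=np.array(px)/k
    def w(q):
        C,S=np.cos(q[2]),np.sin(q[2]); return M@np.array([[C,S,0],[-S,C,0],[0,0,1]])+[q[0],q[1],q[3] if len(q)>3 else 0]
    r=least_squares(lambda q:(np.array([proj(c,X) for X in w(q)])-px).ravel(),q0,x_scale=.01)
    print(r.x);print(r.fun.reshape(-1,2).T); return r.x
F=fit([(0,.033,.052),(0,-.033,.052),(-.15,.045,.035)],[(118.5,249),(233,256.5),(143,440)],[.62,.123,-.1])
S=fit([(.008,.024,.024),(.008,-.024,.024),(-.008,-.024,.024),(-.008,.024,.024)],[(126,144),(217,148),(218,178),(127,172)],[.672,.115,-.1,.035])
for n,p in [("flareL",(135,332)),("flareR",(245,341))]: print(n,at_z(c,np.array(p)/k,.047))
Q=fit([(.06,.023,.008),(.06,-.023,.008),(.025,.023,.022),(.025,-.023,.022),(.0,0,.022)],[(331,71),(478,71),(329,186),(479,187),(404,280)],[.638,-.01,-.06,.149])
s=get_state();R=np.array(s["ee_rot"]);p=np.array(s["ee_pos"]);print(p)
yaw=np.arctan2(R[1,0],R[0,0]);print("carrier in tool",R[:2,:2].T@(Q[:2]-p[:2]),Q[2]-yaw)
for f in (F,):
    d=R[:2,:2].T@(S[:2]-f[:2]); C=np.array([[np.cos(f[2]),np.sin(f[2])],[-np.sin(f[2]),np.cos(f[2])]]); print("stop in fix",C@(S[:2]-f[:2]))
# cross-check with scene/side
a,b=camera("scene"),camera("side")
for t in ["fixture","roller","stop"]:
    x,y=spot_point("scene",t)[:1],spot_point("side",t)[:1]
    if x and y: print(t,tri(a,x[0]["point"],b,y[0]["point"]),x[0]["conf"],y[0]["conf"])
E
```

```text
[ 0.622   0.1246 -0.1436]
[[ 1.7985 -1.6418 -0.0956]
 [-0.4817  0.0302  0.4844]]
[ 0.6743  0.1071 -0.1399  0.0464]
[[-0.1261 -0.2802 -0.3312  0.7606]
 [-1.1979 -0.4963  0.6916  1.0224]]
flareL [0.5711 0.1653 0.047 ]
flareR [0.5611 0.0944 0.047 ]
[ 0.6383 -0.0101 -0.0639  0.1518]
[[-1.0781  1.0009 -1.4055  1.5735 -0.098 ]
 [-0.3513 -0.0113  2.9589  2.6311 -5.5251]]
[ 0.5971 -0.0066  0.1997]
carrier in tool [0.0413 0.001 ] -0.003229939253053357
stop in fix [ 0.0543 -0.0098]
fixture (array([ 0.6144,  0.1297, -0.0011]), np.float64(0.01258293341531474)) 0.94 0.84
roller (array([0.6203, 0.1246, 0.0475]), np.float64(0.012202884654352394)) 0.6 0.38
stop (array([ 0.5745, -0.0118,  0.0591]), np.float64(0.2952991867045663)) 0.74 0.53
```

```bash
python3 -m jog '[[0,-2.5,-2.3,0,0.02],[0,-5.5,-5,0,0.04],[0,-8.5,-7.7,0,0.06],[0,-11.5,-10.4,0.5,0.08],[0,-14,-12.7,1.5,0.08],[0,-16,-14.4,3,0.08],[0,-16.2,-14.6,5,0.08],[0,-16.2,-14.6,7,0.08]]'; python3 -m jog '[[0,0,0,0,0],[0,0,0,0,0],[0,0,0,0,0],[0,0,0,0,0]]'; python3 - <<'E'
from h import *
from scipy.optimize import least_squares
np.set_printoptions(precision=4,suppress=True)
c=camera("wrist");cv2.imwrite("pics/w4.png",cv2.resize(c["color"],(800,600),interpolation=cv2.INTER_CUBIC)[...,::-1])
s=get_state();print(s["ee_pos"],s["ee_rot"],s["force"])
for t,z in [("fixture",0),("roller",.052),("stop",.035),("nose",.08)]:
    for r in spot_point("wrist",t)[:1]: print(t,np.round(r["point"],1),r["conf"],at_z(c,r["point"],z))
E
```

```text
clock: 7.38
ee_pos: [0.4432, 0.1508, 0.1298]
ee_rot: [[0.991, -0.137, 0.002], [-0.137, -0.991, 0.001], [0.002, -0.001, -1.0]]
force: [0.2, -0.3, -4.3]
gripper_width: 0.0125
gripper_force: 79.2
clock: 7.72
ee_pos: [0.446, 0.1492, 0.1315]
ee_rot: [[0.99, -0.14, 0.003], [-0.14, -0.99, 0.001], [0.003, -0.001, -1.0]]
force: [0.5, -0.6, -3.7]
gripper_width: 0.0125
gripper_force: 79.1
[0.446  0.1492 0.1315] [[ 0.9901 -0.1405  0.0035]
 [-0.1405 -0.9901  0.0006]
 [ 0.0034 -0.0011 -1.    ]] [-0.1188 -0.3848 -3.4608]
nose [255.7  48.7] 0.78 [0.5462 0.1356 0.08  ]
```

View pics/w4.png

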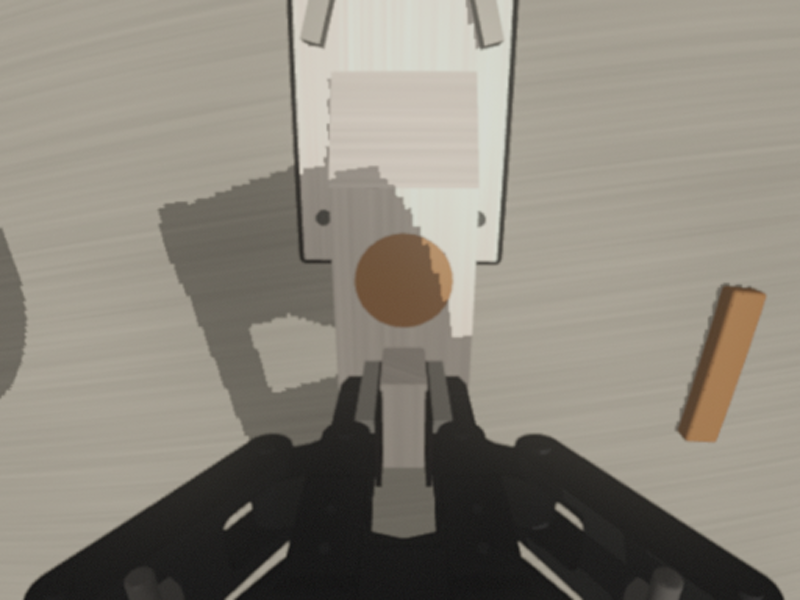

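The wrist view shows the carrier centred over the bed: bed rear edge at row 262 (columns 303–498), rail tips at about (313,43) and (489,43), nose edge at row 71 (331–478). I work out the small remaining offset.

```bash
python3 - <<'E'
from h import *
np.set_printoptions(precision=4,suppress=True)
c=camera("wrist");k=1.5625
s=get_state();R=np.array(s["ee_rot"]);p=np.array(s["ee_pos"])
for n,pt,z in [("bedL",(304,261),.035),("bedR",(497,262),.035),("bedL2",(293,20),.035),("bedR2",(515,20),.035),("tipL",(313,45),.047),("tipR",(490,46),.047),("noseL",(331,71),.0895),("noseR",(478,71),.0895),("bevL",(329,186),.1035),("bevR",(479,187),.1035)]:
    x=at_z(c,np.array(pt)/k,z); print(n,x,"tool",R.T@(x-p))
E
```

```text
bedL [0.4768 0.1905 0.035 ] tool [ 0.0259 -0.0454  0.0953]
bedR [0.4638 0.1018 0.035 ] tool [0.0254 0.0442 0.0953]
bedL2 [0.5775 0.175  0.035 ] tool [ 0.1278 -0.0442  0.0954]
bedR2 [0.5649 0.0855 0.035 ] tool [0.1278 0.0462 0.0954]
tipL [0.5645 0.1669 0.047 ] tool [ 0.1161 -0.0343  0.0834]
tipR [0.5545 0.099  0.047 ] tool [0.1157 0.0343 0.0834]
noseL [0.5484 0.1563 0.0895] tool [ 0.1016 -0.0217  0.0409]
noseR [0.5421 0.1114 0.0895] tool [0.1016 0.0237 0.0409]
bevL [0.515  0.161  0.1035] tool [ 0.0679 -0.0216  0.0269]
bevR [0.5084 0.1166 0.1035] tool [0.0676 0.0233 0.0269]
```

```bash
python3 -m jog '[[0,0,-0.1,1,0.007],[0,0,-0.1,2.5,0.007],[0,0,-0.1,3.6,0.007],[0,0,-0.1,4.2,0.007],[0,0,-0.1,4.2,0.007],[0,0,-0.1,4.2,0.007]]'; python3 -m jog '[[0,0,0,0.1,0],[0,0,0,0.2,0],[0,0,0,0.2,0]]';python3 -m jog '[[0,0,0,0.1,0],[0,0,0,0.1,0],[0,0,0,0.1,0]]'
```

```text
clock: 8.52
ee_pos: [0.4442, 0.1502, 0.0872]
ee_rot: [[0.989, -0.147, -0.001], [-0.147, -0.989, -0.0], [-0.001, 0.0, -1.0]]
force: [-0.4, 0.3, -4.1]
gripper_width: 0.0123
gripper_force: 79.3
clock: 8.77
ee_pos: [0.4444, 0.1502, 0.0857]
ee_rot: [[0.989, -0.147, 0.0], [-0.147, -0.989, 0.0], [0.0, -0.0, -1.0]]
force: [1.0, 0.6, -4.8]
gripper_width: 0.0119
gripper_force: 79.2
clock: 9.02
ee_pos: [0.4446, 0.1503, 0.0854]
ee_rot: [[0.989, -0.147, 0.0], [-0.147, -0.989, 0.0], [0.0, -0.0, -1.0]]
force: [-1.7, 0.0, 2.3]
gripper_width: 0.0127
gripper_force: 80.0
```

```bash
python3 -m jog '[[0,0.6,0,-0.03,0],[0,1.2,0,-0.03,0],[0,1.8,0,-0.03,0],[0,2.4,0,-0.03,0],[0,3,0,-0.03,0],[0,3.5,0,-0.03,0],[0,4,0,-0.03,0],[0,4,0,-0.03,0]]';python3 -m jog '[[0,0.4,0,0,0],[0,0.8,0,0,0],[0,1.2,0,0,0],[0,1.6,0,0,0],[0,1.6,0,0,0]]'
```

```text
clock: 9.68
ee_pos: [0.4854, 0.1443, 0.0854]
ee_rot: [[0.989, -0.147, 0.002], [-0.147, -0.989, 0.0], [0.002, -0.001, -1.0]]
force: [-1.1, 1.0, 4.0]
gripper_width: 0.0123
gripper_force: 80.4
clock: 10.1
ee_pos: [0.5004, 0.1421, 0.0854]
ee_rot: [[0.989, -0.147, 0.001], [-0.147, -0.989, 0.0], [0.001, -0.0, -1.0]]
force: [-2.6, 1.3, 4.4]
gripper_width: 0.0125
gripper_force: 80.5
```

```bash
python3 -m jog '[[0,0.5,0,0,0],[0,1,0,0,0],[0,1.4,0,0,0],[0,1.8,0,0,0],[0,2.1,0,0,0],[0,2.4,0,0,0],[0,2.7,0,0,0],[0,2.7,0,0,0]]';python3 -m jog '[[0,0.3,0,0,0],[0,0.6,0,0,0],[0,0.9,0,0,0],[0,1.2,0,0,0],[0,1.4,0,0,0],[0,1.4,0,0,0],[0,1.4,0,0,0]]'; python3 look.py pics/w5.png
```

```text
clock: 10.77
ee_pos: [0.5235, 0.1386, 0.0854]
ee_rot: [[0.989, -0.147, -0.009], [-0.147, -0.989, 0.001], [-0.009, 0.001, -1.0]]
force: [-12.6, 1.4, 13.0]
gripper_width: 0.0123
gripper_force: 81.7
clock: 11.35
ee_pos: [0.5343, 0.137, 0.0854]
ee_rot: [[0.989, -0.147, -0.015], [-0.147, -0.989, 0.001], [-0.015, 0.001, -1.0]]
force: [-20.0, 3.3, 19.7]
gripper_width: 0.0128
gripper_force: 82.5
[0.5343 0.137  0.0854] [ 0.9891 -0.1467 -0.0151] [-21.57     2.6562  20.1344] 11.4
```

View pics/w5.png

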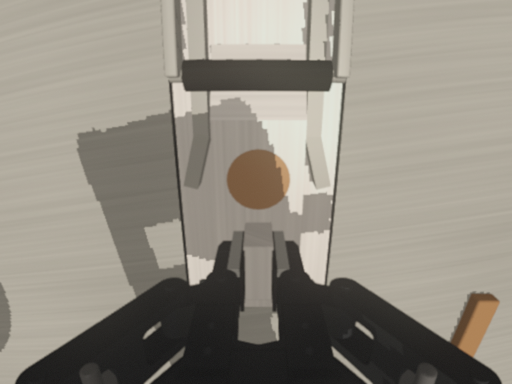

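The carrier is centred beneath the roller: roller at row 75, nose edge at row 45, bevel line at row 118, so the nose is about 16 mm past the roller's axis. The tool presses downward about 20 N too much, so I ease it up.

```bash
python3 -m jog '[[0,0,0,-0.1,0],[0,0,0,-0.15,0],[0,0,0,-0.15,0]]';python3 -m jog '[[0,0.2,0,-0.1,0],[0,0.4,0,-0.1,0],[0,0.4,0,-0.1,0]]'
```

```text
clock: 11.65
ee_pos: [0.5351, 0.1367, 0.0855]
ee_rot: [[0.989, -0.146, -0.012], [-0.146, -0.989, 0.001], [-0.012, 0.001, -1.0]]
force: [-14.6, 3.2, 9.1]
gripper_width: 0.0124
gripper_force: 81.1
clock: 11.9
ee_pos: [0.5394, 0.1361, 0.0858]
ee_rot: [[0.989, -0.147, -0.012], [-0.147, -0.989, 0.001], [-0.012, 0.001, -1.0]]
force: [-12.0, 3.5, 5.2]
gripper_width: 0.0125
gripper_force: 80.5
```

```bash
python3 -m jog '[[0,0.2,0,-0.05,0],[0,0.4,0,-0.05,0],[0,0.6,0,-0.05,0],[0,0.8,0,-0.05,0],[0,0.8,0,-0.05,0]]';python3 -m jog '[[0,0.2,0,0,0],[0,0.4,0,0,0],[0,0.4,0,0,0]]'
```

```text
clock: 12.32
ee_pos: [0.5468, 0.1349, 0.086]
ee_rot: [[0.989, -0.147, -0.013], [-0.147, -0.989, 0.001], [-0.013, 0.001, -1.0]]
force: [-12.5, 2.8, 3.8]
gripper_width: 0.0122
gripper_force: 80.5
clock: 12.57
ee_pos: [0.5506, 0.1344, 0.086]
ee_rot: [[0.989, -0.147, -0.013], [-0.147, -0.989, 0.001], [-0.013, 0.001, -1.0]]
force: [-12.4, 3.1, 4.3]
gripper_width: 0.0125
gripper_force: 80.5
```

```bash
python3 -m jog '[[0,0.1,0,0,0],[0,0.2,0,0,0],[0,0.2,0,0,0]]';python3 -m jog '[[0,0.1,0,0,0],[0,0.2,0,0,0],[0,0.2,0,0,0]]';python3 -m jog '[[0,0.1,0,0,0],[0,0.2,0,0,0],[0,0.2,0,0,0]]'
```

```text
clock: 12.82
ee_pos: [0.5526, 0.1341, 0.0859]
ee_rot: [[0.989, -0.146, -0.013], [-0.146, -0.989, 0.001], [-0.013, 0.001, -1.0]]
force: [-12.9, 2.7, 4.0]
gripper_width: 0.0121
gripper_force: 80.5
clock: 13.07
ee_pos: [0.556, 0.1335, 0.086]
ee_rot: [[0.989, -0.146, -0.009], [-0.146, -0.989, 0.0], [-0.009, 0.001, -1.0]]
force: [-8.7, 2.0, 1.0]
gripper_width: 0.0125
gripper_force: 79.8
clock: 13.32
ee_pos: [0.5583, 0.1332, 0.0859]
ee_rot: [[0.989, -0.146, -0.009], [-0.146, -0.989, 0.0], [-0.009, 0.001, -1.0]]
force: [-9.0, 2.4, 0.4]
gripper_width: 0.0122
gripper_force: 79.8
```

The roller has reached the flat top and the drag has dropped to about 9 N. From here I use fine steps to the stop.

```bash
for i in 1; do python3 -m jog '[[0,0.1,0,0,0],[0,0.1,0,0,0]]' | egrep 'pos|^force';python3 -m jog '[[0,0.1,0,0,0],[0,0.1,0,0,0]]'| egrep 'pos|^force';python3 -m jog '[[0,0.1,0,0,0],[0,0.1,0,0,0]]'| egrep 'pos|^force'; done
```

```text
ee_pos: [0.5592, 0.133, 0.0859]
force: [-7.7, 2.3, 1.4]
ee_pos: [0.5602, 0.1329, 0.0859]
force: [-8.1, 2.0, 0.9]
ee_pos: [0.5612, 0.1328, 0.0859]
force: [-8.2, 2.5, 1.2]
```

```bash
python3 -m jog '[[0,0.1,0,0,0],[0,0.1,0,0,0]]' | egrep 'pos|^force';python3 -m jog '[[0,0.1,0,0,0],[0,0.1,0,0,0]]'| egrep 'pos|^force'
```

```text
ee_pos: [0.5622, 0.1326, 0.0859]
force: [-8.2, 2.5, 0.2]
ee_pos: [0.5632, 0.1324, 0.0858]
force: [-7.8, 1.4, 0.2]
```

```bash
python3 -m jog '[[0,0.1,0,0,0],[0,0.1,0,0,0]]' | egrep 'pos|^force';python3 -m jog '[[0,0.1,0,0,0],[0,0.1,0,0,0]]'| egrep 'pos|^force'
```

```text
ee_pos: [0.5637, 0.1324, 0.0858]
force: [-9.6, 2.0, 1.6]
ee_pos: [0.5638, 0.1324, 0.0858]
force: [-12.7, 2.3, 3.8]
```

The stop is met: position has stalled at x 0.5638 and the force is rising. I press up to about 8 N over the 8.4 N drag and hold.

```bash
python3 -m jog '[[0,0.05,0,0,0],[0,0.1,0,0,0]]' | egrep 'pos|^force'
```

```text
ee_pos: [0.5638, 0.1324, 0.0858]
force: [-15.4, 2.7, 7.1]
```

```bash
python3 -m jog '[[0,0.02,0,0,0],[0,0.02,0,0,0],[0,0.02,0,0,0],[0,0.02,0,0,0],[0,0.02,0,0,0],[0,0.02,0,0,0],[0,0.02,0,0,0]]'; python3 look.py pics/w6.png
```

```text
clock: 15.23
ee_pos: [0.5638, 0.1324, 0.0858]
ee_rot: [[0.989, -0.147, -0.015], [-0.147, -0.989, 0.001], [-0.015, 0.001, -1.0]]
force: [-14.9, 2.7, 6.1]
gripper_width: 0.0124
gripper_force: 80.7
[0.5638 0.1324 0.0858] [ 0.9891 -0.1466 -0.0149] [-14.811    2.81     7.6497] 15.2833
```

View pics/w6.png

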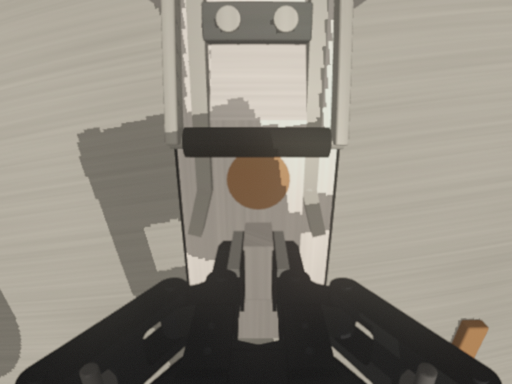

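The nose meets the stop's face (row 43) with the roller across the flat top and everything straight. I hold a slightly firmer push, then release.

```bash
python3 -m jog '[[0,0.04,0,0,0],[0,0.04,0,0,0],[0,0.04,0,0,0],[0,0.04,0,0,0],[0,0.04,0,0,0],[0,0.04,0,0,0],[0,0.04,0,0,0]]'|egrep '^force|pos'; python3 -m jog '[[1.4,0,0,0,0],[2,0,0,0,0],[2.8,0,0,0,0],[2.8,0,0,0,0]]'
```

```text
ee_pos: [0.5639, 0.1324, 0.0859]
force: [-14.9, 3.1, 7.0]
clock: 16.2
ee_pos: [0.572, 0.1313, 0.0886]
ee_rot: [[0.989, -0.147, 0.003], [-0.147, -0.989, -0.0], [0.003, -0.0, -1.0]]
force: [-0.5, 1.3, 0.1]
gripper_width: 0.0283
gripper_force: 0.0
```

```bash
python3 -m jog '[[3.5,0,0,0,0],[3.5,0,0,-1,0],[3.5,0,0,-3,0],[3.5,0,0,-6,0],[3.5,0,0,-9,0],[3.5,0,0,-11,0],[3.5,0,0,-11,0],[3.5,0,0,-11,0]]'|egrep '^force|pos|clock'; python3 look.py pics/w7.png nose:.035 stop:.035 roller:.064
```

```text
clock: 16.87
ee_pos: [0.5723, 0.1315, 0.2008]
force: [0.5, 0.4, 0.2]
[0.5708 0.1314 0.1986] [ 0.9892 -0.1467  0.0013] [-0.4586  0.6059 -0.5486] 16.9167
nose [260.   73.4] 0.62 [0.6638 0.1157 0.035 ]
  ext [231.4  73.9  54.1 142.9] 0.68
stop [260.2  62.2] 0.61 [0.6731 0.1142 0.035 ]
  ext [229.8  51.7  57.8  21.6] 0.85
roller [258.  126.8] 0.69 [0.6212 0.1238 0.064 ]
  ext [214.2 118.9  86.3  19. ] 0.87
```

View pics/w7.png

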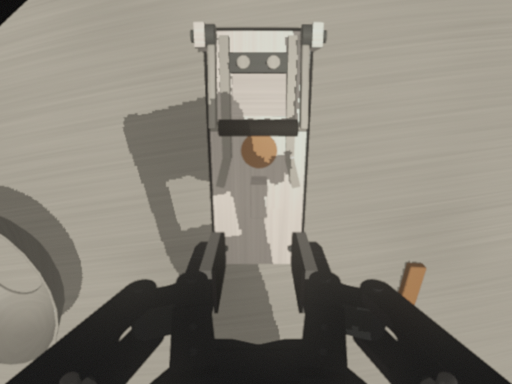

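The carrier lies straight, with its nose at the stop's face (row 73) and the roller across it at row 127, and the gripper is clear. I hand the job in.

```bash
python3 -c "
from cell import *
print(finish_job())"
```

```text
the job is handed in; nothing more can be done
None
```

I handed the job in at about 17 s on the clock, but the result was not shown to me: the carrier was slid under the roller, held against the stop with about 7 N over the sliding drag (just under the 8 N asked), then let go. The last picture shows it straight, with its nose at the stop and the roller across its top, and I saw no sign that the other things had moved, though I did not check them all.

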